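# Swap the stock in a sprung carton dispenser

## Robot

A 6-joint arm with a two-finger parallel gripper is mounted at the origin on the work surface. World frame = base frame: x ahead of the robot, y to its left, z up, the work surface at z = 0. Lengths are in mm, angles in degrees, forces in N, time in s.
With the tool pointing down it reaches from about 300 to 850 mm from the base axis. Payload 4.2 kg.
Tool frame: the origin (TCP) lies between the finger pads; the fingertips stand 19 mm ahead of it and the grasp point (between the pads) is the TCP; z points along the fingers, x is the direction in which the jaws open and shut, and the axes are right-handed (so a half turn about z gives the same grasp; the last joint's range is limited). The gripper opens to 91 mm and grips with 3 to 60 N. Pads are 32 mm wide; open, the fingers measure 118 mm over their backs; the gripper's body (76 mm by 178 mm) begins 60 mm behind the grasp point.
Start: joints at [62.567, 18.312, 89.639, -0, 72.044, -1.146], TCP at [254.657, 515.553, 196.476] pointing down, gripper open.
Joint ranges: [-177.97, 177.97], [-48.28, 115.42], [12.27, 149.76], [-77.06, 257.06], [2.81, 150.46], [-146.56, 146.56]. Speed limits (degrees/s): [147.25, 147.25, 180, 180, 180, 180].

## Interface

Orientations are given as [roll, pitch, yaw] about the fixed x, y, z axes, in that order (R = Rz(yaw) Ry(pitch) Rx(roll)).
In Python, from workcell import sensors, grab_frame, env gives the robot as it stands.
- The arm moves only by the tool servo_tool, never from a script. Its argument "motion" is one flat list of numbers, 7 for each row, row after row: the shift along the world's x, y, z in mm, then the turn, a rotation vector about the world's x, y, z in rad, then the opening in per cent of the stroke, from 0 (shut) to 100 (fully open). In form: [x, y, z, rx, ry, rz, grip, x, y, z, rx, ry, rz, grip, ...]. A call has 1 to 10 rows; each row shifts and turns the commanded pose from where the row before left it; what a row does not reach is not made up. A row lasts 1/12 s, in which the tool goes at most 41.7 mm and 7.16 degrees, less where a joint would pass 70% of its speed; a pose out of reach is approached as far as the arm can. A call with a gripper value outside its range is refused whole. The fingers move at their own pace and stop on an object; "newtons" is the grip in N (left out, the last holds). Time passes only in rows, so rows that do not move let the fingers close. It gives the time, the measured TCP pose, the force and the opening at its end, in the units of the state.
- sensors.state(): the state, without advancing time (a new reading comes with each control period).
- grab_frame(name): name is "scene" or "top" or "wrist"; returns a dict with "image" (384x512x3 uint8, red, green, blue), "depth" (384x512 float32, mm along the optical axis (not along the pixel's ray), 0 where there is no reading), "fx", "fy", "cx", "cy" (pixels), "extrinsics" (4x4, takes a point from camera to world coordinates); the wrist camera has in their place "T_tool_cam" (4x4, takes a point from camera to tool coordinates, whose origin is the TCP and whose axes are the tool frame's). Camera axes: x right, y up, looking along -z (the intrinsics and any distortion apply to the point x, -y, -z); pixel columns grow to the right and rows downward; lengths in mm; the calibration is good to about 2 mm. The wrist camera is an equidistant fisheye: a pixel r from the principal point sees the ray r / f radians off the axis. A picture is of the moment at which its call begins: read the wrist's pose just before it.
- env.job_done(): hands the job in, once; it reports no verdict.
The state is a dict: "time_s": time; "qpos": joint angles; "qvel": joint speeds; "effort": joint torques, N m; "ee_pos": TCP position; "ee_rot": TCP orientation; "force": force on the tool from outside, world axes, zero at the start; "torque": the same for the moment, N m; "gripper_width": finger opening in mm.
Only numpy, scipy, OpenCV 4.12 (cv2) and the standard library are available. Lean on these libraries where they do the work, as an engineer would, in place of code of your own. Each camera call takes 0.05 s, during which the arm holds its last target.

## Task

Lift the expired red-banded carton out of the sprung dispenser lane and stand it upright in the grey returns tray. Then load the two green-banded cartons from the steel stock tray into the lane, one at a time and one behind the other, pressing the orange spring pusher back (the carton in hand can do it) and slipping each carton upright into the gap, so that in the end the pusher holds both snugly against the front lip. Leave everything else standing where it is.

Things in the scene. Friction and masses are not known exactly. Their poses are not given: they have to be found in the camera images.
- lane: Fixed dispenser lane, 250 mm long (x), 90 mm wide, standing on the work surface. Origin at the centre of its underside, x along the lane from front lip (robot side) to back, z up. Floor 8 mm high. Side guides' inner faces at y = +-26 mm, tops 32 mm high. Grey block at the back (x 111 to 125 mm, 45 mm high). A carton goes in with its 60 mm side along x, either way round
- lane_front (a point): Where the front carton's underside centre belongs: 8 mm high on the lane's middle line at lane x = -75 mm. The clear front lip's inner face is 30 mm before it (lane x = -105 mm); the lip is 6 mm thick and its top 30 mm high
- lane_second (a point): Where the second carton's underside centre belongs, right behind the front one: 60 mm farther along the lane, at lane x = -15 mm, 8 mm high
- pusher (a joint): Slide of the orange pusher along lane +x, m: 0 = fully forward, 0.145 = fully back. Its flat front face is at lane x = -90 mm + value (15 mm behind the lip at 0). About 0.045 with one carton in the lane, 0.105 with two. A spring pushes it forward, 3 N at 0 rising to 5.2 N fully back; damping 15 N per m/s; no latch: let go, it closes within a second
- pusher_top (a point): Middle of the top edge of the pusher's front face, 110 mm above the work surface. The plate is 46 mm wide, 10 mm thick and reaches from 10 to 110 mm high, so its top 22 mm stand clear above cartons in the lane (tops 88 mm high). Behind it are a thin rib and a drum, lower than the plate
- expired: The expired carton: white with a red band and a red patch on top, 60 x 44 x 80 mm (z), clamped at the start in the lane between lip and pusher; it can be pulled straight up. Rigid, about 0.15 kg. Origin at the centre of its underside, x along its 60 mm side, y along its 44 mm side, z up through its coloured top
- fresh_a: One of two alike fresh cartons: white with a green band and a green patch on top, 60 x 44 x 80 mm (z), standing in the stock tray. Rigid, about 0.15 kg. Origin at the centre of its underside, x along its 60 mm side, y along its 44 mm side, z up through its coloured top
- fresh_b: The other fresh carton, the same as fresh_a. Rigid, about 0.15 kg. Origin at the centre of its underside, x along its 60 mm side, y along its 44 mm side, z up through its coloured top
- stock_tray: Fixed flat steel tray, 250 x 250 mm, floor 6 mm high, rim 14 mm high, with four things standing about 116 mm apart in it; left or right of the lane. Origin at the centre of its underside
- returns_tray: Fixed grey open tray, outside 180 (x) x 160 (y) x 35 mm, walls and floor 5 mm, empty at the start; on the other side of the lane. Origin at the centre of its underside on the work surface
- other_carton: blue-banded white carton, 60 x 44 x 80 mm like the others, another medicine standing in the stock tray; bystander. Origin at the centre of its underside
- amber_bottle: amber glass bottle, 48 mm across, 100 mm tall, standing in the stock tray; bystander. Origin at the centre of its underside
- brown_bottle: amber glass bottle, 60 mm across, 150 mm tall, standing behind the dispenser; bystander. Origin at the centre of its underside
- clear_bottle: clear glass bottle, 68 mm across, 170 mm tall, standing at the back; bystander. Origin at the centre of its underside
- tub: white tub with green cap, 90 mm across, 90 mm tall, standing at the back; bystander. Origin at the centre of its underside
- tape_roll: brown cardboard-coloured roll, 70 mm across, 24 mm high, lying flat behind the dispenser; bystander. Origin at the centre of its underside

How it is judged (in metres and radians):
On the way, in this order (a step that is already met when the one before it is completed fails the run):
1. the expired carton stands upright on the floor of the returns tray, at rest (x of expired in the frame of returns_tray between -0.07 and 0.07 m and y of expired in the frame of returns_tray between -0.06 and 0.06 m and z of expired in the frame of returns_tray below 0.012 m and angle between expired's own z axis and vertical below 0.12 rad and linear speed of expired below 0.03 m/s), for 0.2 s.
2. one green-banded carton stands upright in the lane, held against the front lip by the pusher (((x of fresh_a in the frame of lane between -0.085 and -0.005 m and y of fresh_a in the frame of lane between -0.01 and 0.01 m and z of fresh_a in the frame of lane between 0.003 and 0.013 m and angle between fresh_a's own z axis and vertical below 0.1 rad and x of fresh_a in the frame of lane below -0.068 m and value of joint pusher between 0.039 and 0.052 m and linear speed of fresh_a below 0.03 m/s) or (x of fresh_b in the frame of lane between -0.085 and -0.005 m and y of fresh_b in the frame of lane between -0.01 and 0.01 m and z of fresh_b in the frame of lane between 0.003 and 0.013 m and angle between fresh_b's own z axis and vertical below 0.1 rad and x of fresh_b in the frame of lane below -0.068 m and value of joint pusher between 0.039 and 0.052 m and linear speed of fresh_b below 0.03 m/s))), for 0.2 s.
3. both green-banded cartons stand upright in the lane, held against the front lip by the pusher (x of fresh_a in the frame of lane between -0.085 and -0.005 m and y of fresh_a in the frame of lane between -0.01 and 0.01 m and z of fresh_a in the frame of lane between 0.003 and 0.013 m and angle between each of fresh_a, fresh_b's own z axis and vertical below 0.1 rad and x of fresh_b in the frame of lane between -0.085 and -0.005 m and y of fresh_b in the frame of lane between -0.01 and 0.01 m and z of fresh_b in the frame of lane between 0.003 and 0.013 m and value of joint pusher between 0.098 and 0.113 m and linear speed of each of fresh_a, fresh_b below 0.03 m/s), for 0.2 s.
At the end, for the whole second after the job is handed in: The expired carton stands upright (within 0.12 rad), at rest, on the floor of the returns tray; both green-banded cartons stand upright (within 0.1 rad) on the lane's floor, at rest, within 10 mm of its middle line, one behind the other, and the pusher, at 98 to 113 mm, presses them against the lip (all of step 1 and all of step 3); the robot touches nothing.
It fails at once if a bystander (blue-banded carton, bottle, tub or cardboard roll) is moved more than 30 mm or tipped more than 0.3 rad (distance of any of other_carton, amber_bottle, brown_bottle, clear_bottle, tub, tape_roll from where it was at the start of the episode above 0.03 m or angle between any of other_carton, amber_bottle, brown_bottle, clear_bottle, tub, tape_roll's own z axis and vertical above 0.3 rad).
It also fails if it takes over 72 s, if anything falls off the work surface, if the arm or the gripper's body presses on something with over 40 N, if the wrist force passes 120 N, or if a joint passes its speed limit or range.

## Working session

There is one attempt and no reset: what is moved stays moved. The work goes in short steps, Python scripts to look and compute and a tool call to move; the robot and the scene stay as the last step left them, time stands still between calls to the robot, and variables do not carry over. Pictures are saved under pics/ and viewed, and the job is handed in when it is done.

Besides the shell and the picture viewer there is one more tool, called as name(argument=value, ...), one argument or row to a line, values as JSON. servo_tool: Moves the arm, as the interface text tells. Its arguments: {"type":"object","properties":{"motion":{"type":"array"},"newtons":{"type":"number"}},"required":["motion"]}

```bash
mkdir -p pics; ls; cat > h.py <<'E'
import numpy as np, cv2
from workcell import sensors, grab_frame, env
def save(n,f):
    cv2.imwrite(f'pics/{n}.png',f['image'][:,:,::-1])
E
python3 - <<'E'
from h import *
print(sensors.state())
for n in ("scene","top"):
    f=grab_frame(n); save(n+"0",f); np.save(n+"0.npy",f,allow_pickle=True)
    print(n,f['fx'],f['cx'],f['cy'],f['extrinsics'].round(3).tolist(),[k for k in f])
E
```

```text
pics
{'time_s': 0.0, 'qpos': array([ 6.25671483e+01,  1.83522834e+01,  8.97053753e+01, -1.84679440e-04,
        7.20435629e+01, -1.14684635e+00]), 'qvel': array([-0.07178031, -0.02083137,  0.01354915,  0.004603  , -0.07105914,
        0.01723603]), 'effort': array([ 4.13164389e-04, -4.12464416e+01, -2.31971079e+01,  7.27136945e-02,
        4.57489199e-02, -1.47682804e-04]), 'ee_pos': array([254.40625255, 515.07060077, 195.62085023]), 'ee_rot': array([-1.79998150e+02,  1.01204926e-01,  6.37140533e+01]), 'force': array([-0.15683973,  0.49185814, -0.12007006]), 'torque': array([-0.00755682, -0.02949272, -0.06588905]), 'gripper_width': 91.4192095853271}
scene 362.2869321200326 251.31495307202377 187.15095248842158 [[0.167, -0.761, 0.627, 1159.444], [0.986, 0.129, -0.106, -76.344], [0.0, 0.636, 0.772, 786.09], [0.0, 0.0, 0.0, 1.0]] ['image', 'depth', 'fx', 'fy', 'cx', 'cy', 'extrinsics']
top 443.817998407796 259.71841790611273 191.82434309336992 [[-0.02, 0.995, -0.093, 504.728], [-1.0, -0.021, -0.007, -8.659], [-0.009, 0.093, 0.996, 1143.525], [0.0, 0.0, 0.0, 1.0]] ['image', 'depth', 'fx', 'fy', 'cx', 'cy', 'extrinsics']
```

View pics/scene0.png

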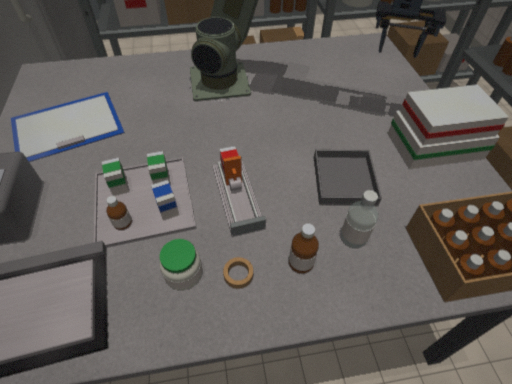

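View pics/top0.png

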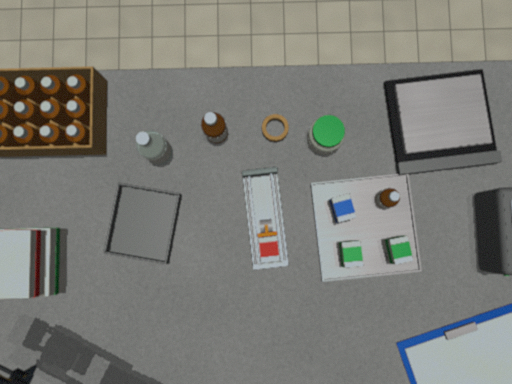

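The scene view shows the red carton in the lane around (231,162), green cartons at (113,172) and (157,165), blue at (164,197), and the returns tray at (345,175). The top view shows red at (268,248), greens at (351,253) and (400,249), and the returns tray centred at (145,223). Next I'll measure these.

```bash
cat >> h.py <<'E'
def cloud(f):
    d=f['depth'].astype(float); v,u=np.indices(d.shape)
    P=np.stack([(u-f['cx'])/f['fx']*d,-(v-f['cy'])/f['fy']*d,-d,np.ones_like(d)],-1)@f['extrinsics'].T
    P=P[...,:3]; P[d==0]=np.nan; return P
def ray(f,u,v,z):
    E=f['extrinsics']; dr=E[:3,:3]@np.array([(u-f['cx'])/f['fx'],-(v-f['cy'])/f['fy'],-1.]); o=E[:3,3]
    return o+dr*(z-o[2])/dr[2]
def masks(f):
    h=cv2.cvtColor(f['image'],cv2.COLOR_RGB2HSV); H,S,V=[h[...,i].astype(int) for i in range(3)]
    return {'green':(H>45)&(H<85)&(S>120)&(V>60),'red':((H<5)|(H>172))&(S>150)&(V>90),'blue':(H>100)&(H<125)&(S>150)&(V>80),'orange':(H>=6)&(H<20)&(S>170)&(V>120)}
E
python3 - <<'E'
from h import *
f=np.load('top0.npy',allow_pickle=True).item(); P=cloud(f)
for k,m in masks(f).items():
    n,l,s,c=cv2.connectedComponentsWithStats(m.astype(np.uint8))
    for i in range(1,n):
        if s[i,4]<60: continue
        z=P[l==i][:,2]; 
        zt=np.nanpercentile(z,80)
        mm=(l==i)&(abs(P[...,2]-zt)<8)
        cnt=np.argwhere(mm)[:,::-1].astype(np.float32)
        r=cv2.minAreaRect(cnt); W=np.array([ray(f,u,v,zt)[:2] for u,v in cv2.boxPoints(r)])
        print(k,c[i].round(),s[i,4],'z',zt.round(1),'ctr',W.mean(0).round(1),'sides',np.linalg.norm(W[1]-W[0]).round(),np.linalg.norm(W[2]-W[1]).round(),'ang',[np.degrees(np.arctan2(*(W[j+1]-W[j])[::-1])).round(1) for j in (0,1)])
# height-based regions
for nm,(u0,v0,u1,v1),zr,exp in [('redtop',(235,165,295,272),(75,100),0),('lane guides',(235,160,295,275),(20,60),0),('greenA',(335,235,370,272),(78,98),0),('greenB',(380,230,418,268),(78,98),0),('ret',(100,178,188,268),(22,45),0),('stock',(305,170,425,285),(8,18),0),('pusher',(250,200,290,245),(100,118),0)]:
    mm=np.zeros(P.shape[:2],bool); mm[v0:v1,u0:u1]=1
    with np.errstate(all='ignore'): mm&=(P[...,2]>zr[0])&(P[...,2]<zr[1])
    Q=P[mm]; 
    if len(Q)<5: print(nm,len(Q)); continue
    r=cv2.minAreaRect(Q[:,:2].astype(np.float32)); print(nm,len(Q),'z',np.median(Q[:,2]).round(1),np.round(r[0],1),np.round(r[1],1),round(r[2],1))
E
```

```text
green [328. 131.] 771 z 91.4 ctr [ 746.6 -168.8] sides 72.0 73.0 ang [np.float64(-91.3), np.float64(177.8)]
green [401. 250.] 235 z 88.0 ctr [ 459.1 -330.5] sides 43.0 30.0 ang [np.float64(-80.0), np.float64(-171.5)]
green [352. 254.] 230 z 88.3 ctr [ 451.9 -215.2] sides 43.0 30.0 ang [np.float64(-85.5), np.float64(-176.6)]
red [269. 249.] 210 z 90.0 ctr [467.9 -19.6] sides 39.0 29.0 ang [np.float64(-84.1), np.float64(-174.2)]
blue [343. 207.] 217 z 87.8 ctr [ 561.7 -199.2] sides 41.0 29.0 ang [np.float64(-75.3), np.float64(-166.3)]
blue [445. 334.] 968 z 5.8 ctr [ 220.9 -492.9] sides 304.0 106.0 ang [np.float64(-72.8), np.float64(-164.8)]
orange [267. 233.] 66 z 111.7 ctr [503.6 -15.1] sides 40.0 8.0 ang [np.float64(-84.1), np.float64(-174.2)]
redtop 490 z 88.1 [482.7 -17.7] [87.4 44.2] 5.4
lane guides 728 z 34.4 [549.5 -12.4] [239.1  88.5] 5.8
greenA 489 z 86.1 [ 452.9 -216. ] [60.1 44.6] 4.6
greenB 501 z 86.3 [ 459.7 -331.1] [60.3 45.7] 10.5
ret 718 z 33.1 [538.1 296.9] [161.5 180.1] 79.0
stock 1968 z 9.8 [ 523.9 -285.9] [259.2 292. ] 4.8
pusher 84 z 109.6 [503.7 -15.4] [ 9.7 44.9] 5.9
```

```bash
python3 - <<'E'
import cv2
i=cv2.imread('pics/top0.png'); 
cv2.imwrite('pics/top0z.png',cv2.resize(i[150:290,230:430],None,fx=4,fy=4,interpolation=cv2.INTER_CUBIC))
E
```

```text
(no output)
```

View pics/top0z.png

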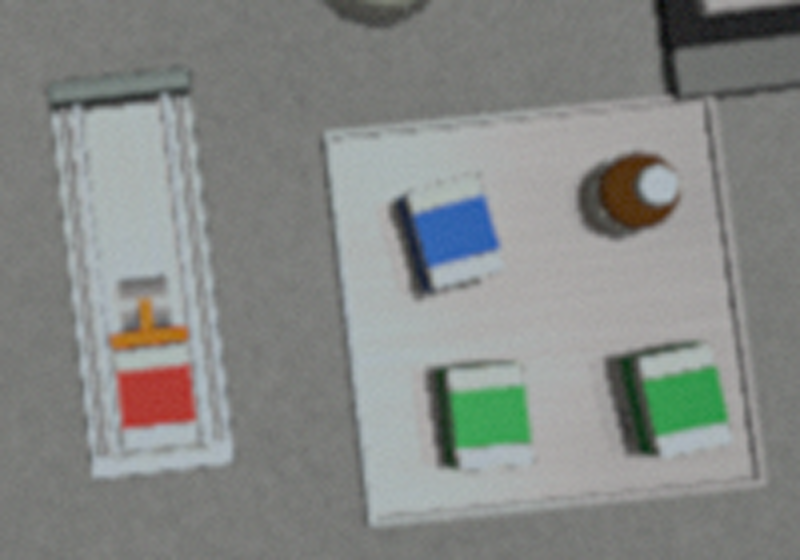

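Measurements agree: the lane yaw is about 5.8°, the expired carton is at (468.4, -19.2), and the lane origin is near (543, -11.6). Fresh A is at (452.5, -215.6) with yaw 4.5°, fresh B at (459.4, -330.8) with yaw 10°, and the returns tray at (538, 297). Heights and sizes match the given dimensions. Next I move above the expired carton with the jaws across the lane (yaw 95.8).

servo_tool(
  motion=[10.7, -26.75, -0.8, 0, 0, 0.028, 100, 10.7, -26.75, -0.8, 0, 0, 0.028, 100, 10.7, -26.75, -0.8, 0, 0, 0.028, 100, 10.7, -26.75, -0.8, 0, 0, 0.028, 100, 10.7, -26.75, -0.8, 0, 0, 0.028, 100, 10.7, -26.75, -0.8, 0, 0, 0.028, 100, 10.7, -26.75, -0.8, 0, 0, 0.028, 100, 10.7, -26.75, -0.8, 0, 0, 0.028, 100, 10.7, -26.75, -0.8, 0, 0, 0.028, 100, 10.7, -26.75, -0.8, 0, 0, 0.028, 100],
  newtons=35,
)

```text
time_s: 0.93
ee_pos: [361.7, 246.6, 188.2]
ee_rot: [-180.0, 0.0, 79.9]
force: [-0.2, -0.6, -0.9]
gripper_width: 91.3
```

servo_tool(
  motion=[10.7, -26.75, -0.8, 0, 0, 0.028, 100, 10.7, -26.75, -0.8, 0, 0, 0.028, 100, 10.7, -26.75, -0.8, 0, 0, 0.028, 100, 10.7, -26.75, -0.8, 0, 0, 0.028, 100, 10.7, -26.75, -0.8, 0, 0, 0.028, 100, 10.7, -26.75, -0.8, 0, 0, 0.028, 100, 10.7, -26.75, -0.8, 0, 0, 0.028, 100, 10.7, -26.75, -0.8, 0, 0, 0.028, 100, 10.7, -26.75, -0.8, 0, 0, 0.028, 100, 10.7, -26.75, -0.8, 0, 0, 0.028, 100],
)

```text
time_s: 1.77
ee_pos: [468.6, -20.9, 180.2]
ee_rot: [-180.0, -0.0, 95.9]
force: [0.7, 0.8, 0.2]
gripper_width: 91.0
```

servo_tool(
  motion=[0, 0, 0, 0, 0, 0, 100, 0, 0, 0, 0, 0, 0, 100, 0, 0, 0, 0, 0, 0, 100],
)

```text
time_s: 2.02
ee_pos: [468.1, -19.0, 180.1]
ee_rot: [-179.9, -0.1, 95.8]
force: [-0.0, 0.7, -0.2]
gripper_width: 91.5
```

```bash
python3 - <<'E'
from h import *
s=sensors.state(); print(s['ee_pos'],s['ee_rot'],s['qpos'],s['force'])
f=grab_frame('wrist'); save('w1',f); print(f['T_tool_cam'].round(3).tolist(),f['fx'],f['cx'],f['cy'])
E
```

```text
[468.06301613 -19.02297916 180.09930065] [-1.79929991e+02 -5.03231004e-02  9.57568822e+01] [-3.76272502e+00  9.44759673e+00  1.04271687e+02  4.15378414e-02
  6.63580902e+01 -9.95363211e+01] [-0.02884365  0.70549124 -0.18961118]
[[1.0, 0.0, 0.0, -1.03], [0.0, -0.966, -0.258, -72.296], [0.0, 0.258, -0.966, -186.775], [0.0, 0.0, 0.0, 1.0]] 297.3186396354542 252.33721705595323 190.37160121599138
```

View pics/w1.png

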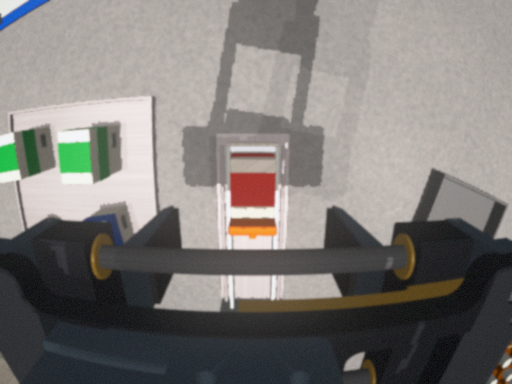

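The wrist view shows the red patch at (253,190), centred between the fingers (178 and 328), with the jaws parallel to the lane. Next I descend to TCP z=60 and grip.

servo_tool(
  motion=[0, 0, -20, 0, 0, 0, 100, 0, 0, -20, 0, 0, 0, 100, 0, 0, -20, 0, 0, 0, 100, 0, 0, -20, 0, 0, 0, 100, 0, 0, -20, 0, 0, 0, 100, 0, 0, -10, 0, 0, 0, 100, 0, 0, -10, 0, 0, 0, 100, 0, 0, 0, 0, 0, 0, 100, 0, 0, 0, 0, 0, 0, 0, 0, 0, 0, 0, 0, 0, 0],
)

```text
time_s: 2.9
ee_pos: [469.0, -18.8, 61.1]
ee_rot: [179.9, -0.0, 95.9]
force: [-0.4, 0.1, -0.2]
gripper_width: 80.5
```

servo_tool(
  motion=[0, 0, 0, 0, 0, 0, 0, 0, 0, 0, 0, 0, 0, 0, 0, 0, 0, 0, 0, 0, 0, 0, 0, 0, 0, 0, 0, 0],
)

```text
time_s: 3.23
ee_pos: [468.8, -19.5, 60.8]
ee_rot: [180.0, 0.0, 95.8]
force: [-0.4, -0.2, -0.3]
gripper_width: 53.8
```

servo_tool(
  motion=[0, 0, 0, 0, 0, 0, 0, 0, 0, 0, 0, 0, 0, 0, 0, 0, 0, 0, 0, 0, 0, 0, 0, 0, 0, 0, 0, 0],
)

```text
time_s: 3.57
ee_pos: [468.7, -19.4, 60.6]
ee_rot: [180.0, -0.0, 95.8]
force: [0.0, 1.0, 2.1]
gripper_width: 43.6
```

Gripped at 43.6 mm, as expected for the 44 mm side. Lifting straight up.

servo_tool(
  motion=[0, 0, 10, 0, 0, 0, 0, 0, 0, 15, 0, 0, 0, 0, 0, 0, 15, 0, 0, 0, 0, 0, 0, 20, 0, 0, 0, 0, 0, 0, 20, 0, 0, 0, 0, 0, 0, 20, 0, 0, 0, 0, 0, 0, 20, 0, 0, 0, 0, 0, 0, 0, 0, 0, 0, 0],
)

```text
time_s: 4.23
ee_pos: [470.9, -19.7, 183.6]
ee_rot: [179.6, 0.1, 95.8]
force: [0.4, -0.6, -1.5]
gripper_width: 43.5
```

servo_tool(
  motion=[4, 18, 0, 0, 0, 0, 0, 6, 27, 0, 0, 0, 0, 0, 6, 27, 0, 0, 0, 0, 0, 6, 27, 0, 0, 0, 0, 0, 6, 27, 0, 0, 0, 0, 0, 6, 27, 0, 0, 0, 0, 0, 6, 27, 0, 0, 0, 0, 0, 6, 27, 0, 0, 0, 0, 0, 6, 27, 0, 0, 0, 0, 0, 6, 27, 0, 0, 0, 0, 0],
)

```text
time_s: 5.07
ee_pos: [526.3, 242.6, 178.8]
ee_rot: [-179.9, 0.1, 95.8]
force: [0.4, 0.1, -0.8]
gripper_width: 43.6
```

servo_tool(
  motion=[6, 27, 0, 0, 0, 0, 0, 5, 28, 0, 0, 0, 0, 0, 0, 0, 0, 0, 0, 0, 0, 0, 0, -20, 0, 0, 0, 0, 0, 0, -20, 0, 0, 0, 0, 0, 0, -20, 0, 0, 0, 0, 0, 0, -20, 0, 0, 0, 0, 0, 0, -15, 0, 0, 0, 0, 0, 0, 0, 0, 0, 0, 0],
)

```text
time_s: 5.82
ee_pos: [534.7, 294.5, 80.6]
ee_rot: [-179.5, 0.2, 95.8]
force: [0.1, -0.6, -2.1]
gripper_width: 43.4
```

```bash
python3 - <<'E'
from h import *
s=sensors.state(); print(s['ee_pos'],s['ee_rot'],s['force'])
f=grab_frame('wrist'); save('w2',f)
E
```

```text
[534.69890045 294.45926444  80.64625813] [-179.51055378    0.21417929   95.79990039] [ 0.08432668 -0.55970563 -2.05530134]
```

View pics/w2.png

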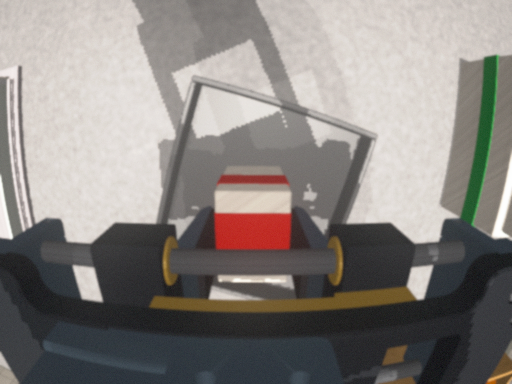

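The carton is inside the tray walls, roughly centred, and upright in the grip. Next I lower it and release.

servo_tool(
  motion=[0, 0, -10, 0, 0, 0, 0, 0, 0, -6, 0, 0, 0, 0, 0, 0, -4, 0, 0, 0, 0, 0, 0, -2, 0, 0, 0, 0, 0, 0, 0, 0, 0, 0, 0],
)

```text
time_s: 6.28
ee_pos: [537.5, 296.4, 63.3]
ee_rot: [-180.0, 0.0, 95.8]
force: [0.3, 0.4, -1.4]
gripper_width: 43.6
```

servo_tool(
  motion=[0, 0, -2.5, 0, 0, 0, 0, 0, 0, -1.5, 0, 0, 0, 0, 0, 0, -1, 0, 0, 0, 0, 0, 0, 0, 0, 0, 0, 0],
)

```text
time_s: 6.62
ee_pos: [537.6, 296.5, 58.4]
ee_rot: [-180.0, -0.0, 95.8]
force: [-0.2, -0.4, -2.0]
gripper_width: 43.6
```

servo_tool(
  motion=[0, 0, -0.7, 0, 0, 0, 0, 0, 0, 0, 0, 0, 0, 0, 0, 0, 0, 0, 0, 0, 60, 0, 0, 0, 0, 0, 0, 100, 0, 0, 0, 0, 0, 0, 100, 0, 0, 0, 0, 0, 0, 100, 0, 0, 0, 0, 0, 0, 100, 0, 0, 0, 0, 0, 0, 100, 0, 0, 0, 0, 0, 0, 100],
)

```text
time_s: 7.37
ee_pos: [537.7, 296.6, 57.8]
ee_rot: [180.0, -0.0, 95.8]
force: [0.4, -0.3, -0.2]
gripper_width: 87.6
```

servo_tool(
  motion=[0, 0, 10, 0, 0, 0, 100, 0, 0, 20, 0, 0, 0, 100, 0, 0, 20, 0, 0, 0, 100, 0, 0, 20, 0, 0, 0, 100, 0, 0, 25, 0, 0, 0, 100, 0, 0, 25, 0, 0, 0, 100, 0, 0, 20, 0, 0, 0, 100, 0, 0, 0, 0, 0, 0, 100],
)

```text
time_s: 8.03
ee_pos: [540.0, 297.8, 203.6]
ee_rot: [179.5, -0.2, 95.8]
force: [0.4, 0.3, 0.6]
gripper_width: 91.4
```

```bash
python3 - <<'E'
from h import *
s=sensors.state(); print(s['time_s'],s['ee_pos'],s['ee_rot'],s['gripper_width'])
f=grab_frame('scene'); save('s3',f)
E
```

```text
8.0333 [540.01418893 297.81034866 203.64136458] [179.45718808  -0.22501175  95.79956161] 91.44331892696006
```

View pics/s3.png

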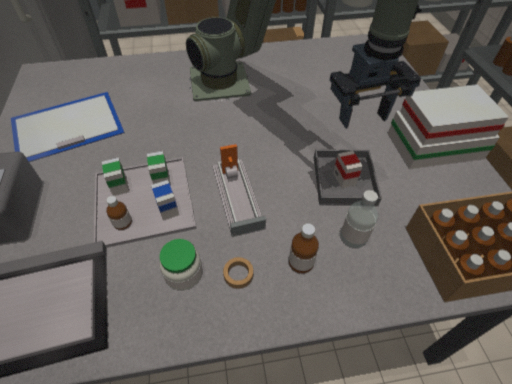

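The expired carton stands in the returns tray at (348,165), the pusher has closed fully, and the other items are undisturbed. Next is fresh A.

servo_tool(
  motion=[-4.26, -25.6, 0, 0, 0, 0, 100, -4.26, -25.6, 0, 0, 0, 0, 100, -4.26, -25.6, 0, 0, 0, 0, 100, -4.26, -25.6, 0, 0, 0, 0, 100, -4.26, -25.6, 0, 0, 0, 0, 100, -4.26, -25.6, 0, 0, 0, 0, 100, -4.26, -25.6, 0, 0, 0, 0, 100, -4.26, -25.6, 0, 0, 0, 0, 100, -4.26, -25.6, 0, 0, 0, 0, 100, -4.26, -25.6, 0, 0, 0, 0, 100],
)

```text
time_s: 8.92
ee_pos: [493.8, 39.3, 196.7]
ee_rot: [-179.9, -0.0, 95.8]
force: [0.4, 0.9, -0.7]
gripper_width: 91.1
```

servo_tool(
  motion=[-4.26, -25.6, 0, 0, 0, 0, 100, -4.26, -25.6, 0, 0, 0, 0, 100, -4.26, -25.6, 0, 0, 0, 0, 100, -4.26, -25.6, 0, 0, 0, 0, 100, -4.26, -25.6, 0, 0, 0, 0, 100, -4.26, -25.6, 0, 0, 0, 0, 100, -4.26, -25.6, 0, 0, 0, 0, 100, -4.26, -25.6, 0, 0, 0, 0, 100, -4.26, -25.6, 0, 0, 0, 0, 100, -4.26, -25.6, 0, 0, 0, -0.0227, 100],
)

```text
time_s: 9.75
ee_pos: [451.3, -216.3, 196.7]
ee_rot: [-179.9, -0.1, 94.5]
force: [0.2, 1.1, 0.4]
gripper_width: 91.3
```

servo_tool(
  motion=[0, 0, 0, 0, 0, 0, 100, 0, 0, 0, 0, 0, 0, 100, 0, 0, 0, 0, 0, 0, 100],
)

```text
time_s: 10.0
ee_pos: [451.9, -214.8, 197.0]
ee_rot: [-179.9, -0.1, 94.5]
force: [0.2, 1.0, 0.6]
gripper_width: 91.5
```

```bash
python3 - <<'E'
from h import *
s=sensors.state(); print(s['time_s'],s['ee_pos'],s['ee_rot'],s['qpos'])
f=grab_frame('wrist'); save('w4',f)
E
```

```text
10.0 [ 451.9019341  -214.75502154  196.97969978] [-1.79917406e+02 -9.33053180e-02  9.44877498e+01] [-2.67613331e+01  1.16243502e+01  9.89027460e+01  3.93950409e-02
  6.95919221e+01 -1.21262926e+02]
```

View pics/w4.png

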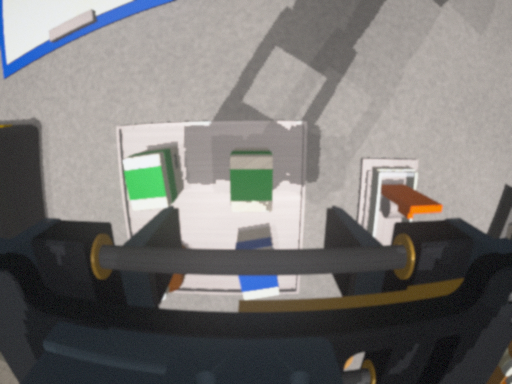

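Fresh A is centred at (252,180) and square to the jaws. Descend 139.8 mm and grip.

servo_tool(
  motion=[0, 0, -25, 0, 0, 0, 100, 0, 0, -25, 0, 0, 0, 100, 0, 0, -25, 0, 0, 0, 100, 0, 0, -20, 0, 0, 0, 100, 0, 0, -20, 0, 0, 0, 100, 0, 0, -15, 0, 0, 0, 100, 0, 0, -9.8, 0, 0, 0, 100, 0, 0, 0, 0, 0, 0, 100, 0, 0, 0, 0, 0, 0, 0, 0, 0, 0, 0, 0, 0, 0],
)

```text
time_s: 10.88
ee_pos: [453.3, -215.4, 58.9]
ee_rot: [179.9, 0.0, 94.5]
force: [-0.5, 0.6, -0.1]
gripper_width: 80.3
```

servo_tool(
  motion=[0, 0, 0, 0, 0, 0, 0, 0, 0, 0, 0, 0, 0, 0, 0, 0, 0, 0, 0, 0, 0, 0, 0, 0, 0, 0, 0, 0, 0, 0, 0, 0, 0, 0, 0, 0, 0, 0, 0, 0, 0, 0, 0, 0, 0, 0, 0, 0, 0, 0, 0, 0, 0, 0, 0, 0],
)

```text
time_s: 11.55
ee_pos: [452.5, -215.6, 58.1]
ee_rot: [180.0, 0.0, 94.5]
force: [-0.6, 0.4, 3.0]
gripper_width: 43.1
```

servo_tool(
  motion=[0, 0, 15, 0, 0, 0, 0, 0, 0, 20, 0, 0, 0, 0, 0, 0, 25, 0, 0, 0, 0, 0, 0, 25, 0, 0, 0, 0, 0, 0, 20, 0, 0, 0, 0, 0, 0, 20, 0, 0, 0, 0, 0, 0, 5, 0, 0, 0, 0, 0, 0, 0, 0, 0, 0, 0],
)

```text
time_s: 12.22
ee_pos: [453.1, -215.8, 188.9]
ee_rot: [179.9, 0.1, 94.5]
force: [1.2, -0.7, -1.3]
gripper_width: 43.4
```

servo_tool(
  motion=[-5, 15, 0, 0, 0, 0, 0, -5, 25, 0, 0, 0, 0, 0, -5, 25, 0, 0, 0, 0, 0, -5, 25, 0, 0, 0, 0, 0, -5, 25, 0, 0, 0, 0, 0, -5, 25, 0, 0, 0, 0, 0, -5, 25, 0, 0, 0, 0.0227, 0, -5, 15, 0, 0, 0, 0, 0, -3.7, 10.4, 0, 0, 0, 0, 0, 0, 0, 0, 0, 0, 0, 0],
)

```text
time_s: 13.05
ee_pos: [406.6, -23.2, 186.6]
ee_rot: [-179.8, -0.1, 95.9]
force: [-1.0, -0.7, -1.5]
gripper_width: 43.5
```

```bash
python3 - <<'E'
from h import *
s=sensors.state(); print(s['time_s'],s['ee_pos'],s['ee_rot'],s['force'],s['gripper_width'])
f=grab_frame('top'); save('t5',f); P=cloud(f)
for nm,(u0,v0,u1,v1),zr in [('pusher',(230,200,300,285),(100,118)),('guides',(235,160,295,270),(24,40))]:
    mm=np.zeros(P.shape[:2],bool); mm[v0:v1,u0:u1]=1
    if nm=='pusher': mm&=masks(f)['orange']
    mm&=(P[...,2]>zr[0])&(P[...,2]<zr[1])
    Q=P[mm]; r=cv2.minAreaRect(Q[:,:2].astype(np.float32)); print(nm,len(Q),np.median(Q[:,2]),np.round(r[0],1),np.round(r[1],1),round(r[2],1))
f=grab_frame('wrist'); save('w5',f)
E
```

```text
13.05 [406.58308372 -23.15989354 186.64172244] [-1.79801208e+02 -8.22304086e-02  9.59336731e+01] [-0.95854052 -0.74165482 -1.49595093] 43.50909029621737
pusher 61 109.7249388901298 [459.8 -21. ] [ 7.7 39.8] 5.0
guides 445 31.59767158764521 [548.   -6.8] [238.6  84. ] 3.0
```

View pics/t5.png

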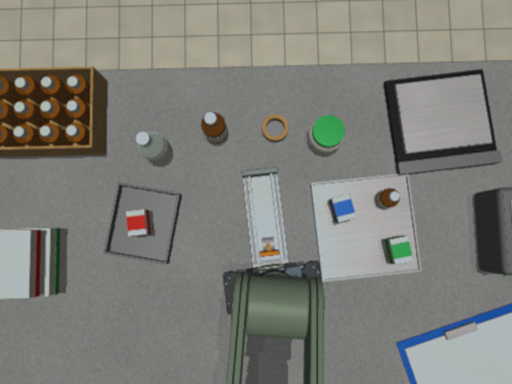

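View pics/w5.png

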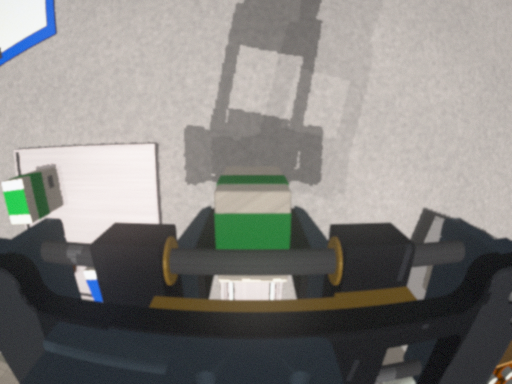

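The top view shows the pusher at (268,250), closed. Its measured position is within 1.4 mm of my lane model. The expired carton stands in the tray at (137,222), and the carton is held squarely. Next I descend so the carton's underside is at about 45 mm in front of the pusher.

servo_tool(
  motion=[0, 0, -20, 0, 0, 0, 0, 0, 0, -20, 0, 0, 0, 0, 0, 0, -20, 0, 0, 0, 0, 0, 0, -20, 0, 0, 0, 0, 0, 0, -11, 0, 0, 0, 0, 0, 0, 0, 0, 0, 0, 0, 0, 0, 0, 0, 0, 0, 0],
)

```text
time_s: 13.73
ee_pos: [408.7, -25.8, 96.6]
ee_rot: [-179.9, -0.0, 95.7]
force: [0.5, -0.5, -0.6]
gripper_width: 43.8
```

servo_tool(
  motion=[8.25, 0.84, 0, 0, 0, 0, 0, 8.25, 0.84, 0, 0, 0, 0, 0, 8.25, 0.84, 0, 0, 0, 0, 0, 8.25, 0.84, 0, 0, 0, 0, 0, 8.25, 0.84, 0, 0, 0, 0, 0, 8.25, 0.84, 0, 0, 0, 0, 0, 8.25, 0.84, 0, 0, 0, 0, 0, 8.25, 0.84, 0, 0, 0, 0, 0, 0, 0, 0, 0, 0, 0, 0, 0, 0, 0, 0, 0, 0, 0],
)

```text
time_s: 14.57
ee_pos: [475.0, -18.4, 96.9]
ee_rot: [-180.0, 0.0, 95.8]
force: [-3.4, -1.6, -0.6]
gripper_width: 43.8
```

```bash
python3 - <<'E'
from h import *
s=sensors.state(); print(s['time_s'],s['ee_pos'],s['ee_rot'],s['force'],s['gripper_width'])
f=grab_frame('scene'); cv2.imwrite('pics/s6.png',cv2.resize(f['image'][90:250,170:330,::-1],None,fx=3.6,fy=3.6,interpolation=cv2.INTER_CUBIC))
E
```

```text
14.5667 [475.00770367 -18.40150423  96.89161122] [-1.79953589e+02  1.14625963e-02  9.58220763e+01] [-3.4009361  -1.62402814 -0.63556423] 43.7922265527498
```

View pics/s6.png

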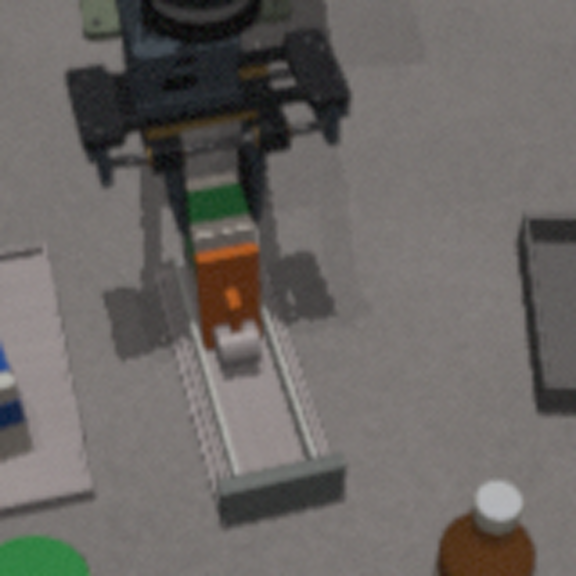

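The carton has pushed the pusher back (-3.4 N reaction) and sits centred over the lane. Next I lower it into the gap.

servo_tool(
  motion=[0, 0, -5, 0, 0, 0, 0, 0, 0, -6, 0, 0, 0, 0, 0, 0, -6, 0, 0, 0, 0, 0, 0, -6, 0, 0, 0, 0, 0, 0, 0, 0, 0, 0, 0],
)

```text
time_s: 15.03
ee_pos: [473.4, -18.2, 72.4]
ee_rot: [-179.8, -0.0, 95.8]
force: [-4.5, -0.7, -3.6]
gripper_width: 44.1
```

servo_tool(
  motion=[0, 0, -5, 0, 0, 0, 0, 0, 0, -4, 0, 0, 0, 0, 0, 0, -3, 0, 0, 0, 0, 0, 0, -1.5, 0, 0, 0, 0, 0, 0, 0, 0, 0, 0, 0, 0, 0, 0, 0, 0, 0, 0],
)

```text
time_s: 15.53
ee_pos: [474.6, -18.3, 60.2]
ee_rot: [-180.0, -0.0, 95.8]
force: [-2.9, -1.3, -2.3]
gripper_width: 43.4
```

servo_tool(
  motion=[-1.5, -0.15, 0, 0, 0, 0, 0, -1.5, -0.15, 0, 0, 0, 0, 0, -1, -0.1, -0.5, 0, 0, 0, 0, 0, 0, 0, 0, 0, 0, 0, 0, 0, 0, 0, 0, 0, 60, 0, 0, 0, 0, 0, 0, 100, 0, 0, 0, 0, 0, 0, 100, 0, 0, 0, 0, 0, 0, 100, 0, 0, 0, 0, 0, 0, 100, 0, 0, 0, 0, 0, 0, 100],
)

```text
time_s: 16.37
ee_pos: [471.1, -18.7, 60.1]
ee_rot: [180.0, 0.0, 95.8]
force: [-0.8, -0.6, 0.1]
gripper_width: 80.7
```

```bash
python3 - <<'E'
from h import *
s=sensors.state(); print(s['time_s'],s['ee_pos'],s['ee_rot'],s['force'],s['gripper_width'])
f=grab_frame('scene'); cv2.imwrite('pics/s7.png',cv2.resize(f['image'][90:250,170:330,::-1],None,fx=3.6,fy=3.6,interpolation=cv2.INTER_CUBIC))
E
```

```text
16.3667 [471.14671377 -18.74762905  60.11763565] [1.79955290e+02 3.21456576e-03 9.58026007e+01] [-0.79867897 -0.57130233  0.13585003] 80.74718154008758
```

View pics/s7.png

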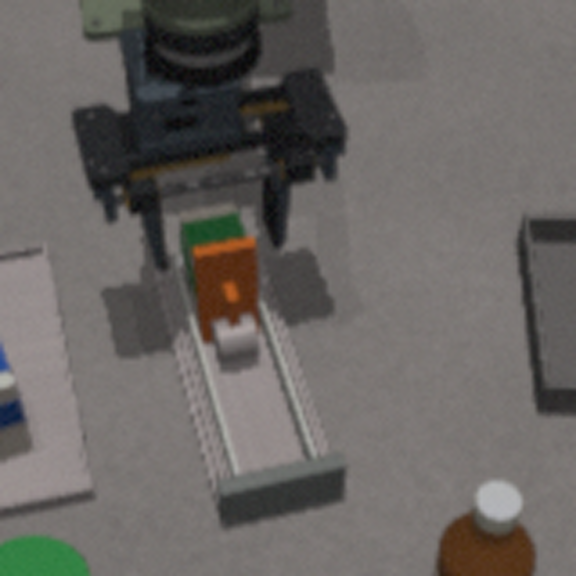

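servo_tool(
  motion=[0, 0, 10, 0, 0, 0, 100, 0, 0, 20, 0, 0, 0, 100, 0, 0, 25, 0, 0, 0, 100, 0, 0, 25, 0, 0, 0, 100, 0, 0, 30, 0, 0, 0, 100, 0, 0, 30, 0, 0, 0, 100, -1, -20, 0, 0, 0, 0, 100, -1, -26, 0, 0, 0, 0, 100, -1, -27, 0, 0, 0, 0, 100, -1, -27, 0, 0, 0, 0, 100],
)

```text
time_s: 17.25
ee_pos: [466.7, -119.6, 200.3]
ee_rot: [180.0, 0.0, 95.9]
force: [0.2, 0.7, -0.6]
gripper_width: 91.0
```

servo_tool(
  motion=[-1, -30, 0, 0, 0, 0, 100, -1, -30, 0, 0, 0, 0, 100, -1, -30, 0, 0, 0, 0, 100, -1, -30, 0, 0, 0, 0.035, 100, -1, -30, 0, 0, 0, 0.035, 100, -1, -30, 0, 0, 0, 0, 100, -1, -22, 0, 0, 0, 0, 100, -0.4, -10, 0, 0, 0, 0, 100, 0, 0, 0, 0, 0, 0, 100, 0, 0, 0, 0, 0, 0, 100],
)

```text
time_s: 18.08
ee_pos: [459.2, -330.1, 199.7]
ee_rot: [-180.0, -0.1, 99.8]
force: [0.5, -0.0, -0.5]
gripper_width: 91.5
```

```bash
python3 - <<'E'
from h import *
s=sensors.state(); print(s['time_s'],s['ee_pos'],s['ee_rot'],s['qpos'])
f=grab_frame('wrist'); save('w8',f)
f=grab_frame('top'); cv2.imwrite('pics/t8.png',cv2.resize(f['image'][150:290,230:430,::-1],None,fx=4,fy=4,interpolation=cv2.INTER_CUBIC)); P=cloud(f)
for nm,(u0,v0,u1,v1),zr in [('pusher',(230,200,300,285),(98,120)),('patch',(235,215,295,275),(78,100)),('top',(235,215,295,280),(80,97))]:
    mm=np.zeros(P.shape[:2],bool); mm[v0:v1,u0:u1]=1
    if nm=='pusher': mm&=masks(f)['orange']
    if nm=='patch': mm&=masks(f)['green']
    if nm=='top': mm&=~masks(f)['orange']
    mm&=(P[...,2]>zr[0])&(P[...,2]<zr[1])
    Q=P[mm]; r=cv2.minAreaRect(Q[:,:2].astype(np.float32)); print(nm,len(Q),np.median(Q[:,2]),np.round(r[0],1),np.round(r[1],1),round(r[2],1))
E
```

```text
18.0833 [ 459.18737402 -330.09024001  199.66657597] [-1.79987277e+02 -8.58813769e-02  9.97679413e+01] [-3.69069799e+01  1.73828790e+01  9.05312920e+01  5.21808760e-02
  7.21570417e+01 -1.36690950e+02]
pusher 58 109.22532312055876 [503.6 -15.3] [ 8.2 39.9] 5.2
patch 219 88.1594734246903 [468.1 -20.2] [29.8 40.5] 6.1
top 474 88.00554911818892 [468.9 -19.2] [59.6 44. ] 5.7
```

View pics/w8.png

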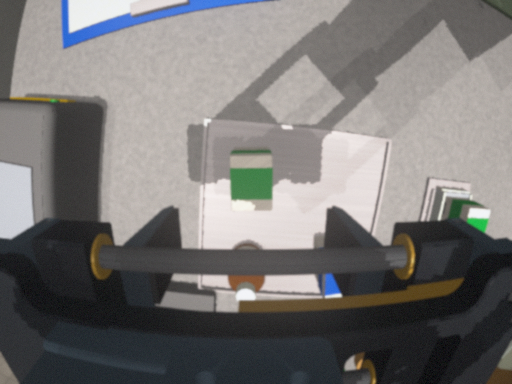

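View pics/t8.png

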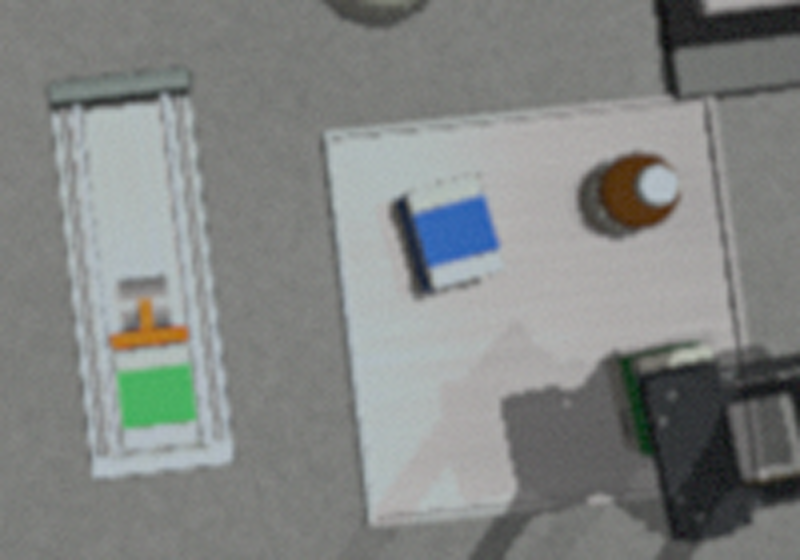

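Fresh A is seated with its top centre at (468.9,-19.2), yaw 5.7°, and the pusher at 503.6, matching the expired carton's original pose. In the wrist view fresh B is centred at (251,178) and square. Descend and grip.

servo_tool(
  motion=[0, 0, -25, 0, 0, 0, 100, 0, 0, -25, 0, 0, 0, 100, 0, 0, -25, 0, 0, 0, 100, 0, 0, -22, 0, 0, 0, 100, 0, 0, -20, 0, 0, 0, 100, 0, 0, -15, 0, 0, 0, 100, 0, 0, -10, 0, 0, 0, 100, 0, 0, 0, 0, 0, 0, 100, 0, 0, 0, 0, 0, 0, 0, 0, 0, 0, 0, 0, 0, 0],
)

```text
time_s: 19.02
ee_pos: [460.2, -330.8, 59.1]
ee_rot: [179.9, 0.1, 99.8]
force: [0.6, 0.6, -0.3]
gripper_width: 80.8
```

servo_tool(
  motion=[0, 0, 0, 0, 0, 0, 0, 0, 0, 0, 0, 0, 0, 0, 0, 0, 0, 0, 0, 0, 0, 0, 0, 0, 0, 0, 0, 0, 0, 0, 0, 0, 0, 0, 0, 0, 0, 0, 0, 0, 0, 0, 0, 0, 0, 0, 0, 0, 0, 0, 0, 0, 0, 0, 0, 0],
)

```text
time_s: 19.68
ee_pos: [459.4, -330.8, 58.1]
ee_rot: [180.0, 0.0, 99.8]
force: [-1.0, 0.4, 2.3]
gripper_width: 43.6
```

servo_tool(
  motion=[0, 0, 15, 0, 0, 0, 0, 0, 0, 20, 0, 0, 0, 0, 0, 0, 25, 0, 0, 0, 0, 0, 0, 25, 0, 0, 0, 0, 0, 0, 25, 0, 0, 0, 0, 0, 0, 20, 0, 0, 0, 0, 0, 0, 10, 0, 0, 0, 0, 0, 0, 0, 0, 0, 0, 0],
)

```text
time_s: 20.35
ee_pos: [460.4, -331.5, 200.1]
ee_rot: [179.8, 0.2, 99.8]
force: [-0.4, -0.0, -1.0]
gripper_width: 43.6
```

servo_tool(
  motion=[-0.4, 15, 0, 0, 0, 0, 0, -0.4, 25, 0, 0, 0, 0, 0, -0.4, 27, 0, 0, 0, -0.035, 0, -0.4, 27, 0, 0, 0, -0.035, 0, -0.4, 27, 0, 0, 0, 0, 0, -0.4, 27, 0, 0, 0, 0, 0, -0.4, 27, 0, 0, 0, 0, 0, -0.4, 27, 0, 0, 0, 0, 0, -0.4, 27, 0, 0, 0, 0, 0, -0.4, 27, 0, 0, 0, 0, 0],
)

```text
time_s: 21.18
ee_pos: [453.4, -72.5, 196.0]
ee_rot: [-179.8, -0.1, 95.8]
force: [-0.5, 0.9, 0.5]
gripper_width: 43.7
```

servo_tool(
  motion=[-0.4, 27, 0, 0, 0, 0, 0, -0.4, 17, 0, 0, 0, 0, 0, -0.4, 9.9, 0, 0, 0, 0, 0, 0, 0, 0, 0, 0, 0, 0, 0, 0, -20, 0, 0, 0, 0, 0, 0, -15, 0, 0, 0, 0, 0, 0, 0, 0, 0, 0, 0, 0, 0, 0, 0, 0, 0, 0],
)

```text
time_s: 21.85
ee_pos: [453.3, -21.5, 162.1]
ee_rot: [-179.8, -0.0, 95.8]
force: [0.3, 0.2, -0.3]
gripper_width: 43.9
```

```bash
python3 - <<'E'
from h import *
s=sensors.state(); print(s['time_s'],s['ee_pos'],s['ee_rot'],s['force'],s['gripper_width'])
f=grab_frame('scene'); cv2.imwrite('pics/s9.png',cv2.resize(f['image'][90:250,170:330,::-1],None,fx=3.6,fy=3.6,interpolation=cv2.INTER_CUBIC))
E
```

```text
21.85 [453.31269509 -21.45215534 162.07550683] [-1.79837259e+02 -1.33773561e-02  9.57535379e+01] [ 0.28800863  0.22924335 -0.30783232] 43.87489167921369
```

View pics/s9.png

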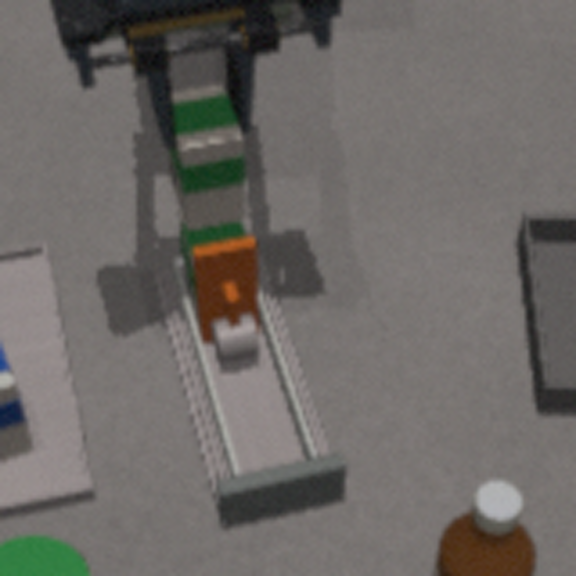

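Fresh B is above fresh A and in front of the pusher, upright. Next I lower it so the underside is at about 94 mm, then press back 82 mm along the lane.

servo_tool(
  motion=[0, 0, -8, 0, 0, 0, 0, 0, 0, -6, 0, 0, 0, 0, 0, 0, -3, 0, 0, 0, 0, 0, 0, 0, 0, 0, 0, 0, 0, 0, 0, 0, 0, 0, 0],
)

```text
time_s: 22.32
ee_pos: [454.1, -20.9, 145.9]
ee_rot: [-180.0, -0.0, 95.8]
force: [0.3, -0.0, -0.4]
gripper_width: 43.5
```

servo_tool(
  motion=[8.16, 0.83, 0, 0, 0, 0, 0, 8.16, 0.83, 0, 0, 0, 0, 0, 8.16, 0.83, 0, 0, 0, 0, 0, 8.16, 0.83, 0, 0, 0, 0, 0, 8.16, 0.83, 0, 0, 0, 0, 0, 8.16, 0.83, 0, 0, 0, 0, 0, 8.16, 0.83, 0, 0, 0, 0, 0, 8.16, 0.83, 0, 0, 0, 0, 0, 8.16, 0.83, 0, 0, 0, 0, 0, 8.16, 0.83, 0, 0, 0, 0, 0],
)

```text
time_s: 23.15
ee_pos: [534.4, -12.8, 145.5]
ee_rot: [-179.7, 0.0, 95.8]
force: [-6.0, -1.5, 3.0]
gripper_width: 43.5
```

servo_tool(
  motion=[0, 0, 0, 0, 0, 0, 0, 0, 0, 0, 0, 0, 0, 0, 0, 0, 0, 0, 0, 0, 0],
)

```text
time_s: 23.4
ee_pos: [534.9, -12.7, 145.5]
ee_rot: [-179.9, 0.0, 95.8]
force: [-3.9, -2.6, 0.6]
gripper_width: 43.7
```

```bash
python3 - <<'E'
from h import *
s=sensors.state(); print(s['time_s'],s['ee_pos'],s['ee_rot'],s['force'],s['gripper_width'])
f=grab_frame('scene'); cv2.imwrite('pics/s10.png',cv2.resize(f['image'][90:250,170:330,::-1],None,fx=3.6,fy=3.6,interpolation=cv2.INTER_CUBIC))
f=grab_frame('wrist');save('w10',f)
E
```

```text
23.4 [534.89386465 -12.74373403 145.47966618] [-1.79854185e+02  7.04461483e-03  9.58007467e+01] [-3.89270876 -2.63024534  0.58038638] 43.6902559266849
```

View pics/s10.png

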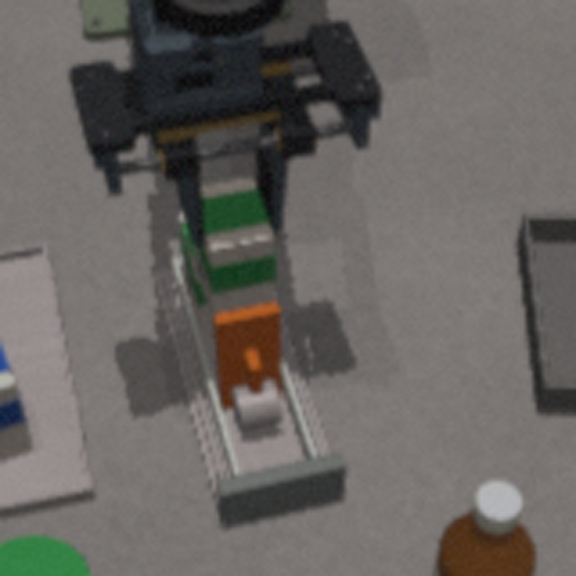

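View pics/w10.png

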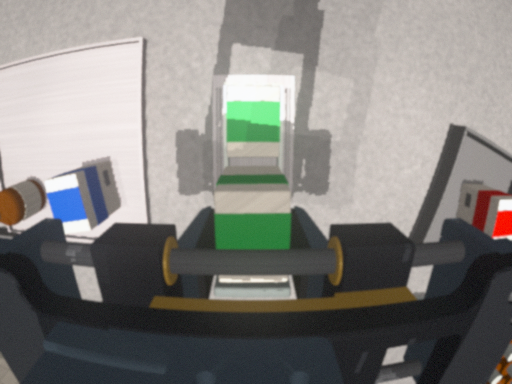

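The pusher is back, and front carton A still stands at the lip (253,120 in the wrist view), with a visible gap behind it. Carton B shows no tilt in the grip. Next I lower it.

servo_tool(
  motion=[0, 0, -6, 0, 0, 0, 0, 0, 0, -8, 0, 0, 0, 0, 0, 0, -8, 0, 0, 0, 0, 0, 0, -8, 0, 0, 0, 0, 0, 0, 0, 0, 0, 0, 0],
)

```text
time_s: 23.92
ee_pos: [534.4, -12.4, 113.9]
ee_rot: [-179.8, -0.0, 95.8]
force: [-4.1, -0.6, -2.9]
gripper_width: 43.8
```

servo_tool(
  motion=[0, 0, -8, 0, 0, 0, 0, 0, 0, -8, 0, 0, 0, 0, 0, 0, -8, 0, 0, 0, 0, 0, 0, -8, 0, 0, 0, 0, 0, 0, -6, 0, 0, 0, 0, 0, 0, 0, 0, 0, 0, 0],
)

```text
time_s: 24.42
ee_pos: [534.6, -12.5, 76.2]
ee_rot: [-179.8, -0.0, 95.8]
force: [-4.0, -1.0, -3.5]
gripper_width: 43.8
```

servo_tool(
  motion=[0, 0, -6, 0, 0, 0, 0, 0, 0, -6, 0, 0, 0, 0, 0, 0, -4, 0, 0, 0, 0, 0, 0, -2, 0, 0, 0, 0, 0, 0, 0, 0, 0, 0, 0, 0, 0, 0, 0, 0, 0, 0],
)

```text
time_s: 24.92
ee_pos: [535.6, -12.5, 60.2]
ee_rot: [-180.0, -0.0, 95.8]
force: [-5.3, -0.4, 3.4]
gripper_width: 43.9
```

servo_tool(
  motion=[-1.5, -0.15, 0, 0, 0, 0, 0, -1.5, -0.15, 0, 0, 0, 0, 0, -1.5, -0.15, 0, 0, 0, 0, 0, 0, 0, 0, 0, 0, 0, 0, 0, 0, 0, 0, 0, 0, 60, 0, 0, 0, 0, 0, 0, 100, 0, 0, 0, 0, 0, 0, 100, 0, 0, 0, 0, 0, 0, 100, 0, 0, 0, 0, 0, 0, 100, 0, 0, 0, 0, 0, 0, 100],
)

```text
time_s: 25.75
ee_pos: [531.6, -13.0, 60.0]
ee_rot: [180.0, 0.0, 95.8]
force: [-0.2, -0.2, 1.1]
gripper_width: 80.7
```

servo_tool(
  motion=[0, 0, 0, 0, 0, 0, 100, 0, 0, 0, 0, 0, 0, 100, 0, 0, 10, 0, 0, 0, 100, 0, 0, 20, 0, 0, 0, 100, 0, 0, 25, 0, 0, 0, 100, 0, 0, 25, 0, 0, 0, 100, 0, 0, 30, 0, 0, 0, 100, 0, 0, 30, 0, 0, 0, 100, -15, -20, 0, 0, 0, 0, 100, -15, -20, 0, 0, 0, 0, 100],
)

```text
time_s: 26.58
ee_pos: [502.7, -53.0, 203.0]
ee_rot: [179.7, 0.1, 95.9]
force: [-0.0, 0.1, -0.9]
gripper_width: 91.1
```

servo_tool(
  motion=[-10, 25, 0, 0, 0, 0, 100, -15, 30, 0, 0, 0, 0, 100, -15, 30, 0, 0, 0, 0, 100, -15, 30, 0, 0, 0, 0, 100, -15, 30, 0, 0, 0, 0, 100, -15, 30, 0, 0, 0, 0, 100, -15, 30, 0, 0, 0, 0, 100, -15, 30, 0, 0, 0, 0, 100, -10, 20, 0, 0, 0, 0, 100, 0, 0, 0, 0, 0, 0, 100],
)

```text
time_s: 27.42
ee_pos: [374.6, 204.9, 200.8]
ee_rot: [180.0, -0.1, 96.0]
force: [0.4, -0.1, -0.2]
gripper_width: 91.0
```

```bash
python3 - <<'E'
from h import *
s=sensors.state(); print(s['time_s'],s['ee_pos'],s['force'],s['gripper_width'])
f=grab_frame('scene'); save('s11',f)
f=grab_frame('top'); save('t11',f); P=cloud(f); M=masks(f)
for nm,c,(u0,v0,u1,v1),zr in [('pusher','orange',(230,170,300,285),(98,120)),('patchs','green',(235,175,295,285),(78,100)),('red','red',(100,180,190,270),(75,100)),('blue','blue',(320,180,370,240),(78,95)),('tops',None,(235,175,295,285),(80,97))]:
    mm=np.zeros(P.shape[:2],bool); mm[v0:v1,u0:u1]=1
    mm&=M[c] if c else ~M['orange']
    mm&=(P[...,2]>zr[0])&(P[...,2]<zr[1])
    n,l,st,_=cv2.connectedComponentsWithStats(mm.astype(np.uint8))
    for i in range(1,n):
        if st[i,4]<30: continue
        Q=P[l==i]; r=cv2.minAreaRect(Q[:,:2].astype(np.float32)); print(nm,len(Q),np.median(Q[:,2]).round(1),np.round(r[0],1),np.round(r[1],1),round(r[2],1))
E
```

```text
27.4167 [374.61206548 204.88951725 200.84928541] [ 0.43746441 -0.14363423 -0.15275132] 90.99565043583682
pusher 54 109.7 [563.4 -10.5] [ 9.2 37.9] 5.9
patchs 216 88.5 [528. -14.] [29.8 40.7] 6.3
patchs 218 88.0 [468.1 -20.1] [29.8 40.4] 6.0
red 223 85.4 [537.1 295.9] [29.4 41.9] 5.9
blue 214 86.6 [ 561.9 -199.8] [29.2 42.1] 14.0
tops 945 88.0 [498.8 -16.2] [120.   44.1] 5.5
```

View pics/s11.png

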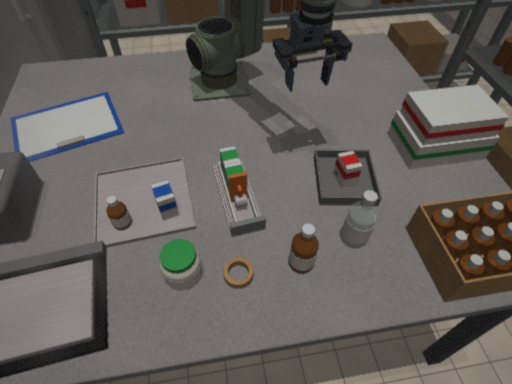

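View pics/t11.png

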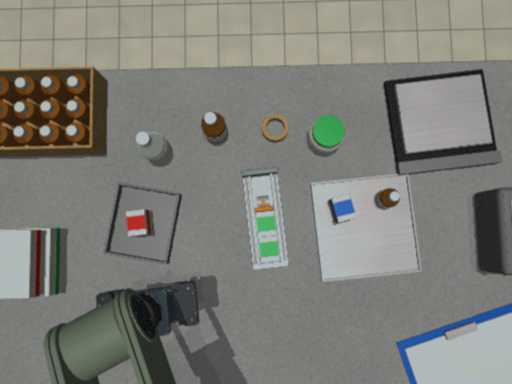

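Both cartons stand in the lane with a combined top of 120 x 44 mm at z=88. The pusher has moved 60 mm back from its one-carton position, so it is at about 105 mm. The expired carton stands in the tray, the bystanders are unmoved, and the arm is clear. I'll settle briefly, then hand in.

servo_tool(
  motion=[0, 0, 0, 0, 0, 0, 100, 0, 0, 0, 0, 0, 0, 100, 0, 0, 0, 0, 0, 0, 100, 0, 0, 0, 0, 0, 0, 100],
)

```text
time_s: 27.85
ee_pos: [376.6, 201.3, 200.0]
ee_rot: [-180.0, 0.0, 95.7]
force: [-0.1, -0.5, 0.5]
gripper_width: 91.0
```

```bash
python3 -c "
from workcell import env; print(env.job_done())"
```

```text
the job is handed in; nothing more can be done
None
```

I moved the expired carton upright into the returns tray. I then loaded both green-banded cartons into the lane one behind the other, using each carton in hand to press the pusher back. I handed the job in at about 28 s; the hand-in reports no verdict.

Last checks from the top camera, taken before handing in:
- **Green cartons:** their tops form a 120 x 44 mm block at 88 mm height, aligned with the lane.
- **Pusher:** it sits 60 mm behind its one-carton position, so at about 105 mm.
- **Expired carton:** it stands near the centre of the returns tray, top at about 85 mm.
- **Bystanders:** the blue-banded carton measured within 1 mm of its start position. The bottles, tub and roll looked unmoved in both pictures, but I did not measure them.
- **Arm:** it was clear of everything, with the gripper open.

No check failed. My position estimates for the lane differed by about 1.5 mm between views, which is within the calibration tolerance.

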